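# Unbar the plate chamber and set its lid at 60 degrees

## Task

Take the drop bar off the small plate chamber: lift its right-hand end over the lip, draw it out endwise from the pocket on the left, and lay it flat on the bench without dropping it. Then raise the stiff lid, which has a tab at its front, and leave it standing open at 60 degrees from closed so that the plate inside can air. Leave the dish, beaker, tape roll and pen where they are.

Things in the scene. Friction and masses are not known exactly. Their poses are not given: they have to be found in the camera images.
- chamber: Low white bench chamber, fixed, 200 (x) x 150 (y) x 71 mm, grey windowed lid on top, a steel bracket on each side. Origin on the bench under its centre; x points from front (tab side, near the robot) to back (hinge side), y to its left, z up. Offsets in the other entries are in this frame, in mm. Hinge line: parallel to y at x = 100, z = 78. Closed lid's top: z = 84.
- pocket (a point): Mouth of the left bracket, on its floor: x = -30, y = 78, z = 92. A blind steel pocket, 25 mm wide inside, 22 mm high (roof underside z = 114, outside top z = 119), open towards the right, end wall at y = 105; 37 to 40 mm wide outside, to y = 111.
- lip (a point): Top middle of the lip on the right bracket: x = -30, y = -108, z = 106. The lip is 6 mm thick (y -105 to -111). The bracket is an open-topped seat, y -78 to -111, floor z = 92, 25 mm wide between cheeks that reach z = 101; 37 to 40 mm wide outside.
- bar_home (a point): The point of the chamber where the middle of the bar lies at the start: x = -30, y = 0, z = 100 mm in the chamber's frame, axes as the chamber's.
- bar_mid (a point): Centre of the loose drop bar: aluminium, black ends, 20 (its x) x 204 (its y, lengthwise) x 16 mm (its z), 0.1 to 0.2 kg. At first it lies across the lid, 8 mm above it, each end 1 to 5 mm short of pocket wall or lip, 6 mm under the pocket's roof; it bars the lid. With its right end raised 20 mm (tilt 0.1 rad) it draws out to the right; its left end is free after 27 mm.
- lid_tab (a point): Grip point in the middle of the lid's black front tab, 26 mm wide (along y), 14 mm thick, sticking out 47 mm from the lid's front edge in the lid's plane. The point is 30 mm out from that edge and 230 mm from the hinge line; it moves and turns with the lid. Closed: x = -130, y = 0, z = 78 in the chamber's frame.
- lid (a joint): Opening angle of the lid in rad: 0 closed, 1.047 at 60 degrees, 1.9 at its stop; opens upward about the rear hinge. Stiff friction hinge: the lid stays where it is left and takes about 4 to 8 N at the tab to move.
- petri: Small round clear dish, 60 mm across, 16 mm high, loose, at the front of the bench to the left of the chamber. Leave alone. Origin under its centre.
- beaker: Small clear beaker, 50 mm across, 60 mm high, loose, far to the left of the chamber. Leave alone. Origin under its centre.
- tape: Roll of tape lying flat, 80 mm across, 19 mm high, loose, to the right of the chamber and towards the back (world x above 0.66 m). Leave alone. Origin under its centre. In front of it, beside the chamber, the bench is free for laying things down out to about world y = -0.33 m; beyond that a machine's frame overhangs and arms can strike it.
- pen: Black pen, 138 mm long, 13 mm thick, loose, near the bench's front edge on the left, in front of the centrifuge. Leave alone. Origin under its centre. The centrifuge fills the bench behind it (world y about 0.13 to 0.42 m, x from 0.47 m back, up to about 0.3 m high): pass above it or in front of it.

How it is judged:
On the way, in this order (a step that is already met when the one before it is completed fails the run):
1. the bar is out of pocket and seat (its middle more than 60 mm from bar_home) with the lid still closed (distance between bar_mid and bar_home above 0.06 m and value of joint lid below 0.1 rad), for 0.2 s.
2. the bar lies flat on the bench, let go, with the lid still closed (height (world z) of bar_mid between 0 and 0.013 m and angle between bar_mid's own y axis and vertical between 1.47 and 1.67 rad and contact force between bar and the fingers below 0.1 N and value of joint lid below 0.1 rad), for 0.2 s.
At the end, for the whole second after the job is handed in: The lid stands still, open at 60 degrees from closed (within 7 degrees), and the bar lies flat on the bench at rest (value of joint lid between 0.925 and 1.169 rad and velocity of joint lid between -0.03 and 0.03 rad/s and height (world z) of bar_mid between 0 and 0.013 m and angle between bar_mid's own y axis and vertical between 1.47 and 1.67 rad and linear speed of bar below 0.02 m/s); the robot touches nothing.
It fails at once if the bar is dropped or flung (faster than 1 m/s, a fall of over 50 mm) (linear speed of bar above 1 m/s).
It fails at once if the dish, beaker, tape roll or pen is shifted by more than 30 mm (distance of any of petri, beaker, tape, pen from where it was at the start of the episode above 0.03 m).
It also fails if it takes over 69 s, if anything falls off the work surface, if the arm or the gripper's body presses on something with over 40 N, if the wrist force passes 120 N, or if a joint passes its speed limit or range.

## Robot

A 6-joint arm with a two-finger parallel gripper is mounted at the origin on a cart in front of the work surface, level with it; the furniture and walls round the work are solid. World frame = base frame: x ahead of the robot, y to its left, z up, the work surface at z = 0. Lengths are in m, angles in rad, forces in N, time in s.
With the tool pointing down it reaches from about 0.25 to 0.85 m from the base axis. Payload 12.5 kg.
Tool frame: the origin (TCP) lies between the finger pads; the fingertips stand arm.nose_length ahead of it and the grasp point (between the pads) lies 6 mm ahead of it (arm.nose_length is the distance from the TCP to the fingertips, in m); z points along the fingers, x is the direction in which the jaws open and shut, and the axes are right-handed (so a half turn about z gives the same grasp; the last joint's range is limited). The gripper opens to 93 mm and grips with 3 to 60 N. Pads are 15 mm wide; open, the fingers measure 128 mm over their backs; the gripper's body (75 mm by 188 mm) begins 65 mm behind the grasp point.
Start: joints at [1.072, 0.351, 1.652, -0, 1.139, -0.085], TCP at [0.221, 0.504, 0.209] pointing down, gripper open.
Joint ranges: [-2.75, 2.75], [-0.79, 2.1], [0.01, 2.65], [-1.57, 4.71], [0.07, 3.14], [-2.87, 2.87]. Speed limits (rad/s): [2.22, 2.22, 2.79, 3.14, 3.14, 3.14].

## Interface

Orientations are given as a unit quaternion [w, x, y, z].
In Python, from station import arm gives the robot as it stands.
- The arm moves only by the tool carry_out, never from a script. Its arguments are lists of equal length, an entry for each row: "slide": the shift along the tool's x, y, z in units of 40 mm (1.0 is 40 mm), a list of three; "delta_rot": the turn, a rotation vector about the tool's x, y, z in rad, a list of three. In form: {"slide": [[tx, ty, tz], ...], "delta_rot": [[wx, wy, wz], ...]}. A call has 1 to 5 rows; each row is the pose to reach, as a shift and turn from the pose commanded when the call began, along the tool's axes at that moment; what a row does not reach only later rows make up. A row lasts 1/8 s, in which the tool goes at most 62.5 mm and 10.7 degrees, less where a joint would pass 70% of its speed; a pose out of reach is approached as far as the arm can. A call with a gripper value outside its range is refused whole. "jaw" is the closure, from 0 (fully open) to 1 (shut), set as the call begins (left out, the last holds). The fingers move at their own pace and stop on an object; "squeeze" is the grip in N (left out, the last holds). Time passes only in rows, so rows that repeat a pose let the fingers close. It gives the time, the measured TCP pose, the force and the opening at its end, in the units of the state.
- arm.read_state(): the state, without advancing time (a new reading comes with each control period).
- arm.snapshot(name): name is "side" or "top" or "wrist"; returns the picture (384x512x3 uint8, blue, green, red); there is no depth.
- arm.camera_info(name): a dict with "mtx" (3x3 intrinsics, pixels), "eye" and "attitude" of the camera in the world; the wrist camera has in their place "mount" (4x4, takes a point from camera to tool coordinates, whose origin is the TCP and whose axes are the tool frame's). Camera axes: x right, y up, looking along -z (the intrinsics and any distortion apply to the point x, -y, -z); pixel columns grow to the right and rows downward; lengths in m; the calibration is good to about 2 mm. The wrist camera is an equidistant fisheye: a pixel r from the principal point sees the ray r / f radians off the axis. A picture is of the moment at which its call begins: read the wrist's pose just before it. camera_info takes no time and is no camera call.
- arm.finish_job(): hands the job in, once; it reports no verdict.
Trained networks look in the newest picture that a camera, given by its name, has taken for a name from the list of things; names that differ only in an ending like _2 or _b are one class to them, and where a whole thing is asked for, a point or a joint stands for the part that bears it (a point fixed in the world has none). Each returns a list of dicts, best first, with "conf" (0 to 1); they miss things now and then, are a little off and sometimes report something else, mostly with a low value. They report only what shows in the picture. A call takes as long as a camera call.
- arm.boxes_of(camera, label): "extent" ([left, top, right, bottom] in pixels, round what is visible of it).
The state is a dict: "clock": time; "joints": joint angles; "qvel": joint speeds; "joint_efforts": joint torques, N m; "position": TCP position; "tcp_rot": TCP orientation; "wrist_force": force on the tool from outside, world axes, zero at the start; "ft_torque": the same for the moment, N m; "finger_gap": opening from 0.0 (shut) to 1.0 (fully open).
Only numpy, scipy, OpenCV 4.12 (cv2) and the standard library are available. Lean on these libraries where they do the work, as an engineer would, in place of code of your own. Each camera call takes 0.05 s, during which the arm holds its last target.

## Working session

There is one attempt and no reset: what is moved stays moved. The work goes in short steps, Python scripts to look and compute and a tool call to move; the robot and the scene stay as the last step left them, time stands still between calls to the robot, and variables do not carry over. Pictures are saved under pics/ and viewed, and the job is handed in when it is done.

Besides the shell and the picture viewer there is one more tool, called by a JSON object that holds its "fn" and its "kwargs", one argument or row to a line. carry_out: Moves the arm, as the interface text tells. Its arguments: {"type":"object","properties":{"slide":{"type":"array"},"delta_rot":{"type":"array"},"jaw":{"type":"number"},"squeeze":{"type":"number"}},"required":["slide","delta_rot"]}

```bash
ls; mkdir -p pics; python3 - <<'E'
from station import arm
import cv2
print(arm.read_state()); print(arm.nose_length)
for n in ("side","top","wrist"):
    cv2.imwrite(f"pics/{n}0.png",arm.snapshot(n)); print(n,arm.camera_info(n))
for n in ("side","top"):
    for l in ("chamber","bar_mid","lid_tab","petri","tape","pen","beaker"):
        r=arm.boxes_of(n,l); print(n,l,[(round(d['conf'],2),[round(v) for v in d['extent']]) for d in r[:2]])
print(arm.read_state()['clock'])
E
```

```text
pics
{'clock': 0.0, 'joints': array([ 1.07242728e+00,  3.51220934e-01,  1.65241473e+00,  4.43152498e-05,
        1.13905117e+00, -8.46008576e-02]), 'qvel': array([ 1.85311740e-03,  4.59669261e-04, -9.96639750e-05, -5.85597853e-04,
        2.67100003e-04,  5.44419999e-04]), 'joint_efforts': array([ 1.28556709e-03, -4.97321498e+01, -2.85262299e+01,  7.00169988e-02,
        2.55855813e-02, -1.52285088e-04]), 'position': array([0.22093962, 0.50330547, 0.20881336]), 'tcp_rot': array([ 2.41646313e-04,  8.37281003e-01,  5.46772550e-01, -4.91241054e-04]), 'wrist_force': array([-0.46607072, -0.50516648,  0.43048445]), 'ft_torque': array([-0.02524712,  0.0057309 ,  0.01042125]), 'finger_gap': 1.0003174018816878}
0.025
side {'mtx': array([[386.90334115,   0.        , 253.01173275],
       [  0.        , 386.90334115, 200.38588025],
       [  0.        ,   0.        ,   1.        ]]), 'eye': array([ 0.43811866, -1.11112527,  0.65546402]), 'attitude': array([ 0.84515019,  0.53009189, -0.04476414, -0.05215278])}
top {'mtx': array([[387.06517462,   0.        , 255.03183607],
       [  0.        , 3
[... 505 characters left out ...]
e-01, -2.40715436e-01,
        -6.66254470e-02],
       [ 1.17688634e-04,  2.40715757e-01, -9.70595647e-01,
        -1.75689232e-01],
       [ 0.00000000e+00,  0.00000000e+00,  0.00000000e+00,
         1.00000000e+00]])}
side chamber [(0.7, [223, 194, 310, 263])]
side bar_mid [(0.49, [255, 206, 267, 234])]
side lid_tab [(0.67, [224, 212, 309, 238])]
side petri [(0.49, [204, 207, 217, 212])]
side tape [(0.81, [298, 279, 324, 286])]
side pen []
side beaker []
top chamber [(0.96, [275, 138, 354, 224])]
top bar_mid [(0.7, [288, 181, 351, 191])]
top lid_tab [(0.7, [290, 145, 338, 226])]
top petri [(0.7, [289, 143, 340, 224]), (0.61, [277, 142, 351, 231])]
top tape []
top pen []
top beaker []
0.85
```

```bash
python3 - <<'E'
import cv2
a=cv2.imread("pics/side0.png");b=cv2.imread("pics/top0.png")
cv2.imwrite("pics/side0c.png",cv2.resize(a[160:310,170:370],None,fx=4,fy=4,interpolation=cv2.INTER_CUBIC))
cv2.imwrite("pics/top0c.png",cv2.resize(b[110:260,230:400],None,fx=4,fy=4,interpolation=cv2.INTER_CUBIC))
E
```

```text
(no output)
```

View pics/top0.png

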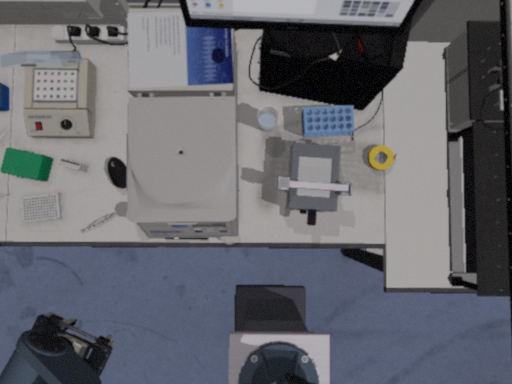

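View pics/side0.png

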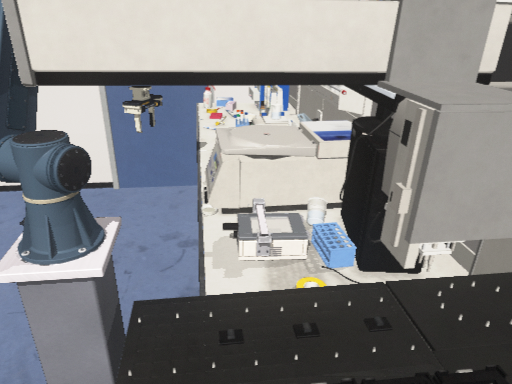

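```bash
sleep 0
```

```text
(no output)
```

View pics/wrist0.png

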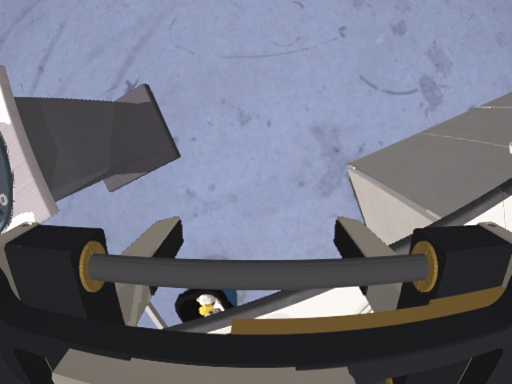

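View pics/top0c.png

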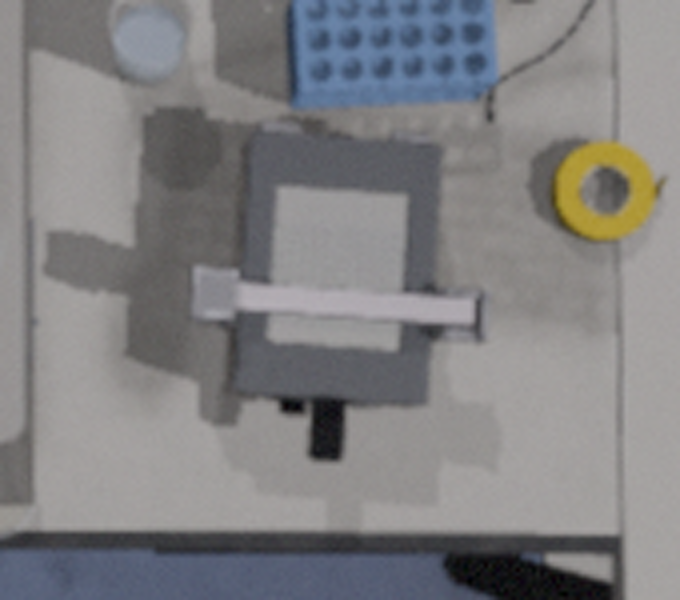

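View pics/side0c.png

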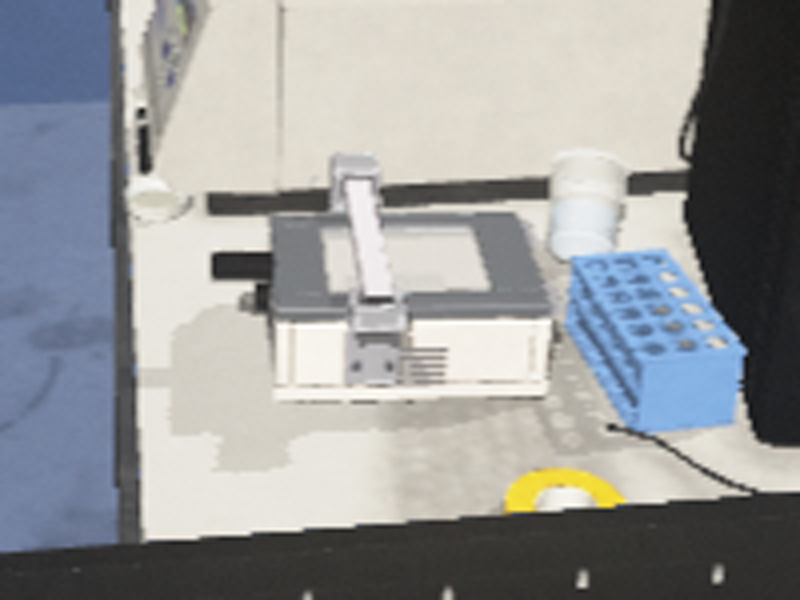

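```bash
cat > h.py <<'E'
import numpy as np
from scipy.spatial.transform import Rotation as R
from station import arm
def rot(q): return R.from_quat([q[1],q[2],q[3],q[0]])
def pix2plane(info,uv,z):
    K=info['mtx'];d=np.array([(uv[0]-K[0,2])/K[0,0],-(uv[1]-K[1,2])/K[1,1],-1])
    d=rot(info['attitude']).apply(d);e=info['eye'];return e+d*(z-e[2])/d[2]
def proj(info,p):
    c=rot(info['attitude']).inv().apply(np.asarray(p)-info['eye']);K=info['mtx']
    c=np.atleast_2d(c);return np.stack([K[0,2]+K[0,0]*c[:,0]/-c[:,2],K[1,2]+K[1,1]*c[:,1]/c[:,2]],1)
E
python3 - <<'E'
from h import *
t=arm.camera_info('top')
for n,uv,z in [('barL',(288,183),.108),('barR',(350,188),.108),('tab',(311.5,216),.085),('tape',(381,158),.019),('barbox',(319.5,186),.108),('edge',(300,246),0),('frameR',(448,200),0)]:
    print(n,pix2plane(t,uv,z).round(3))
E
```

```text
barL [ 0.617 -0.019  0.108]
barR [ 0.603 -0.203  0.108]
tab [ 0.52  -0.092  0.085]
tape [ 0.707 -0.325  0.019]
barbox [ 0.608 -0.112  0.108]
edge [ 0.424 -0.067  0.   ]
frameR [ 0.575 -0.546  0.   ]
```

```bash
cat >> h.py <<'E'
def world(pose,p):
    x,y,a=pose; p=np.atleast_2d(p).astype(float)/1000
    c,s=np.cos(a),np.sin(a)
    return np.stack([x+c*p[:,0]-s*p[:,1],y+s*p[:,0]+c*p[:,1],p[:,2]],1)
E
python3 - <<'E'
from h import *
from scipy.optimize import least_squares
T=arm.camera_info('top');S=arm.camera_info('side')
tp=[((234,394),(-100,75,84)),((428,405),(-100,-75,84)),((251,136),(100,75,84)),((442,142),(100,-75,84)),
((193,265),(-11,111,119)),((192,318),(-49,111,119)),((309,457),(-147,13,85)),((341,460),(-147,-13,85)),((480,322),(-40,-102,108)),((480,297),(-20,-102,108))]
sp=[((275,398),(-100,-75,0)),((548,395),(100,-75,0)),((212,254),(-147,13,85)),((272,213),(-100,75,84)),((515,212),(100,75,84)),((552,315),(100,-75,80))]
ut=np.array([(230+u/4,110+v/4) for (u,v),_ in tp]);us=np.array([(170+u/4,160+v/4) for (u,v),_ in sp])
pt=[p for _,p in tp];ps=[p for _,p in sp]
def f(q): return np.r_[(proj(T,world(q,pt))-ut).ravel(),(proj(S,world(q,ps))-us).ravel()]
r=least_squares(f,[.63,-.1,-.05],loss='soft_l1')
print(r.x); print(f(r.x).reshape(-1,2).round(1))
for sl,n in((slice(0,20),'top'),(slice(20,None),'side')):
    r2=least_squares(lambda q:f(q)[sl],r.x,loss='soft_l1');print(n,r2.x)
E
```

```text
[ 0.64076919 -0.10224231 -0.06095106]
[[-0.5 -1.2]
 [ 0.7 -0.6]
 [-0.7 -2.3]
 [ 0.7 -0.5]
 [ 0.4 -0.4]
 [-0.2 -0.7]
 [ 0.4  0. ]
 [ 1.1 -0.1]
 [-0.3  0.3]
 [ 0.  -0.2]
 [-0.6  2.1]
 [-1.6  1.1]
 [-1.4 -1.5]
 [-1.6 -0.7]
 [-0.4 -1.4]
 [-0.4 -2. ]]
top [ 0.63930318 -0.10167952 -0.0587778 ]
side [ 0.64327883 -0.10593124 -0.07009037]
```

```bash
cat >> h.py <<'E'
def Rt(yaw,pitch=0,tilt=0):
    "tool down, x axis at yaw; "
    return R.from_euler('z',yaw)*R.from_euler('x',np.pi)
def go(p,Rw):
    s=arm.read_state(); Rc=rot(s['tcp_rot']); d=Rc.inv().apply(np.array(p)-s['position'])/0.04
    return d.round(2), (Rc.inv()*Rw).as_rotvec().round(3)
E
python3 - <<'E'
from h import *
print(go([.22,.504,.40],Rt(1.157)))
print(go([.42,.22,.42],Rt(.5)))
print(go([.60,-.10,.32],Rt(-.06)))
E
```

```text
(array([-0.  , -0.03, -4.77]), array([ 0., -0.,  0.]))
(array([-4.49,  7.4 , -5.27]), array([-0.   , -0.   ,  0.657]))
(array([-10.01,  14.74,  -2.77]), array([-0.   , -0.   ,  1.217]))
```

{"fn": "carry_out", "kwargs": {
  "slide": [
    [0,0,-1.6],
    [0,0,-3.2],
    [-1.5,2.5,-5],
    [-3,5,-5.3],
    [-4.5,7.4,-5.3]
  ],
  "delta_rot": [
    [0,0,0],
    [0,0,0.1],
    [0,0,0.28],
    [0,0,0.46],
    [0,0,0.64]
  ]
}}

```text
clock: 1.48
position: [0.3222, 0.3597, 0.3963]
tcp_rot: [-0.0, 0.967, 0.253, 0.001]
wrist_force: [0.9, 0.9, 0.3]
finger_gap: 0.999
```

```bash
python3 - <<'E'
from h import *
s=arm.read_state();print(s['position'],s['wrist_force'],s['joints'].round(2))
print(go([.60,-.10,.32],Rt(-.06)))
E
```

```text
[0.32224357 0.35970501 0.39630009] [0.92923021 0.93473527 0.34233388] [ 0.74  0.09  1.52 -0.    1.52  0.23]
(array([ 0.42, 13.42,  1.9 ]), array([-0.001, -0.002,  0.572]))
```

{"fn": "carry_out", "kwargs": {
  "slide": [
    [0.3,5,-0.3],
    [0.4,8,-0.3],
    [0.4,10.5,0],
    [0.4,12,1],
    [0.4,13.4,1.9]
  ],
  "delta_rot": [
    [0,0,0.18],
    [0,0,0.36],
    [0,0,0.54],
    [0,0,0.57],
    [0,0,0.57]
  ]
}}

```text
clock: 2.1
position: [0.4853, 0.0956, 0.3755]
tcp_rot: [-0.0, 1.0, -0.027, 0.001]
wrist_force: [0.1, 0.6, -0.2]
finger_gap: 1.0
```

```bash
python3 - <<'E'
from h import *
s=arm.read_state();print(s['position'],s['wrist_force'],s['joints'].round(2))
print(go([.60,-.10,.32],Rt(-.06)))
E
```

```text
[0.48529615 0.09564181 0.37547846] [ 0.14372672  0.63312481 -0.19839809] [0.1  0.12 1.54 0.   1.48 0.15]
(array([3.12, 4.73, 1.39]), array([-0.   , -0.001,  0.006]))
```

{"fn": "carry_out", "kwargs": {
  "slide": [
    [3.1,4.7,1.4],
    [3.1,4.7,1.4],
    [3.1,4.7,1.4],
    [3.1,4.7,1.4],
    [3.1,4.7,1.4]
  ],
  "delta_rot": [
    [0,0,0],
    [0,0,0],
    [0,0,0],
    [0,0,0],
    [0,0,0]
  ]
}}

```text
clock: 2.72
position: [0.5986, -0.099, 0.3174]
tcp_rot: [-0.0, 1.0, -0.028, -0.001]
wrist_force: [0.8, -0.2, 0.3]
finger_gap: 1.0
```

```bash
cat >> h.py <<'E'
def wcam(s):
    i=arm.camera_info('wrist');M=i['mount'];Rc=rot(s['tcp_rot']).as_matrix()
    return i['mtx'],Rc@M[:3,:3],s['position']+Rc@M[:3,3]
def wproj(cam,p):
    K,Rm,e=cam;c=(np.atleast_2d(p)-e)@Rm;x,y,z=c[:,0],-c[:,1],-c[:,2]
    h=np.hypot(x,y);th=np.arctan2(h,z);r=K[0,0]*th
    return np.stack([K[0,2]+r*x/h,K[1,2]+r*y/h],1)
def wray(cam,uv,z):
    K,Rm,e=cam;d=np.array([(uv[0]-K[0,2]),(uv[1]-K[1,2])])/K[0,0];th=np.hypot(*d);d=d/th*np.sin(th)
    v=Rm@np.array([d[0],-d[1],-np.cos(th)]);return e+v*(z-e[2])/v[2]
E
python3 - <<'E'
from h import *
import cv2
s=arm.read_state();print(s['position'],s['clock'])
im=arm.snapshot('wrist');cv2.imwrite('pics/w1.png',im)
im=im.copy()
cam=wcam(s);P=(.640,-.102,-.06)
pts=[(-100,75,84),(-100,-75,84),(100,75,84),(100,-75,84),(-11,111,119),(-49,111,119),(-147,13,85),(-147,-13,85),(-40,-102,108),(-20,-102,108),(-30,0,108)]
for u in wproj(cam,world(P,pts)): cv2.circle(im,tuple(int(v) for v in u.round()),2,(0,0,255),-1); print(u.round())
cv2.imwrite('pics/w1o.png',cv2.resize(im,(800,600)))
E
```

```text
[ 0.59857949 -0.09897955  0.31740406] 2.725
[216. 113.]
[219. 217.]
[359. 116.]
[353. 217.]
[284.  84.]
[253.  83.]
[184. 158.]
[185. 176.]
[260. 241.]
[274. 241.]
[268. 169.]
```

View pics/w1o.png

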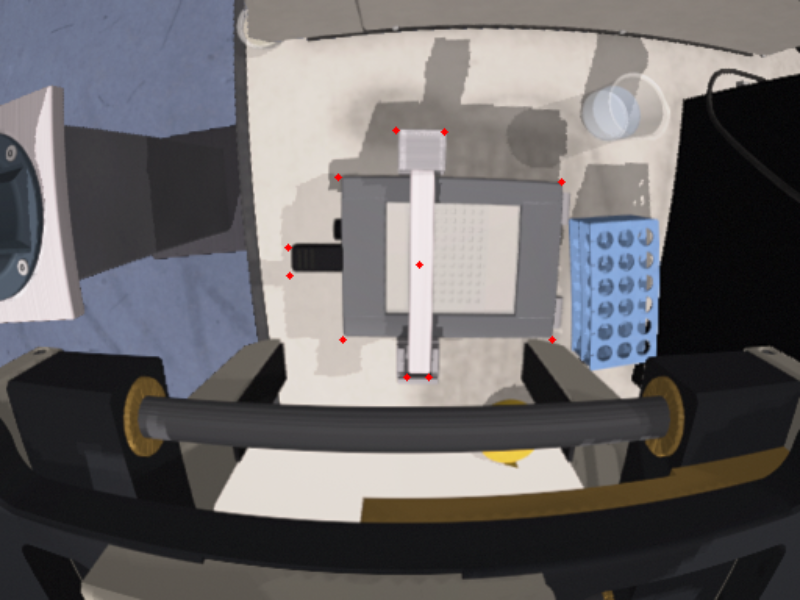

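```bash
python3 - <<'E'
from h import *
from scipy.optimize import least_squares
s=arm.read_state();cam=wcam(s)
tp=[((342,177),(-100,75,84)),((343,338),(-100,-75,84)),((562,181),(100,75,84)),((556,336),(100,-75,84)),((446,131),(-11,111,119)),((399,131),(-49,111,119)),((292,246),(-147,13,85)),((292,271),(-147,-13,85)),((409,374),(-40,-102,108)),((431,374),(-20,-102,108))]
u=np.array([a for a,_ in tp])/1.5625;p=[b for _,b in tp]
f=lambda q:(wproj(cam,world(q,p))-u).ravel()
r=least_squares(f,[.64,-.1,-.06],loss='soft_l1',f_scale=.5);print(r.x);print(f(r.x).reshape(-1,2).round(1))
P=r.x
for pt in [(-30,0,100),(-130,0,78),(-147,0,78),(-30,-108,106)]: print(pt,world(P,pt).round(4))
# bar edges at mid, z=.108
for a in [(414,200),(435,200),(409,365),(431,365),(412,265),(434,265)]: print(a,wray(cam,np.array(a)/1.5625,.108).round(4))
E
```

```text
[ 0.64265694 -0.09988124 -0.05758575]
[[-0.5 -1. ]
 [ 1.2  0.3]
 [ 1.  -0.7]
 [-1.5  1.1]
 [ 0.3 -0.6]
 [-0.1 -0.9]
 [-0.7 -0.2]
 [ 0.1  1.8]
 [-0.   1.1]
 [ 0.1  1. ]]
(-30, 0, 100) [[ 0.6127 -0.0982  0.1   ]]
(-130, 0, 78) [[ 0.5129 -0.0924  0.078 ]]
(-147, 0, 78) [[ 0.4959 -0.0914  0.078 ]]
(-30, -108, 106) [[ 0.6065 -0.206   0.106 ]]
(414, 200) [ 0.6092 -0.0443  0.108 ]
(435, 200) [ 0.6266 -0.0452  0.108 ]
(409, 365) [ 0.5974 -0.189   0.108 ]
(431, 365) [ 0.6171 -0.1901  0.108 ]
(412, 265) [ 0.6047 -0.0988  0.108 ]
(434, 265) [ 0.6232 -0.0998  0.108 ]
```

```bash
python3 - <<'E'
from h import *
print(go([.613,-.100,.150],Rt(-.062)));print(go([.613,-.100,.113],Rt(-.062)))
E
```

```text
(array([0.38, 0.04, 4.21]), array([-0.   ,  0.002,  0.007]))
(array([0.38, 0.04, 5.13]), array([-0.   ,  0.002,  0.007]))
```

{"fn": "carry_out", "kwargs": {
  "slide": [
    [0.36,0.03,1.4],
    [0.36,0.03,2.8],
    [0.36,0.03,3.8],
    [0.36,0.03,4.2],
    [0.36,0.03,4.2]
  ],
  "delta_rot": [
    [0,0,0.006],
    [0,0,0.006],
    [0,0,0.006],
    [0,0,0.006],
    [0,0,0.006]
  ],
  "jaw": 0.4
}}

```text
clock: 3.4
position: [0.6127, -0.0981, 0.1518]
tcp_rot: [-0.0, 1.0, -0.029, 0.0]
wrist_force: [0.0, 0.3, 0.5]
finger_gap: 0.603
```

```bash
python3 - <<'E'
from h import *
import cv2
s=arm.read_state();print(s['position'],s['wrist_force'])
print(go([.613,-.100,.113],Rt(-.062)))
im=arm.snapshot('wrist');cv2.imwrite('pics/w2.png',im)
cv2.imwrite('pics/s2.png',cv2.resize(arm.snapshot('side')[100:310,170:370],None,fx=2.8,fy=2.8))
E
```

```text
[ 0.61267997 -0.09809071  0.15178952] [0.04832087 0.2971118  0.47352126]
(array([0.01, 0.05, 0.97]), array([-0.   , -0.   ,  0.004]))
```

View pics/w2.png

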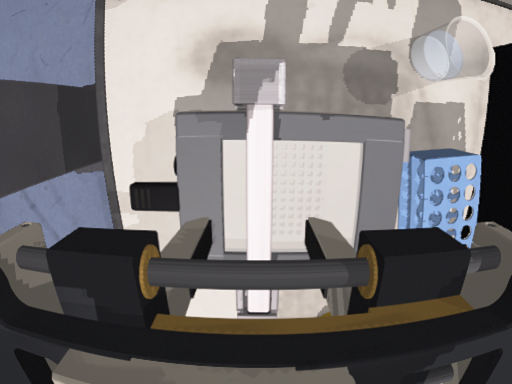

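View pics/s2.png

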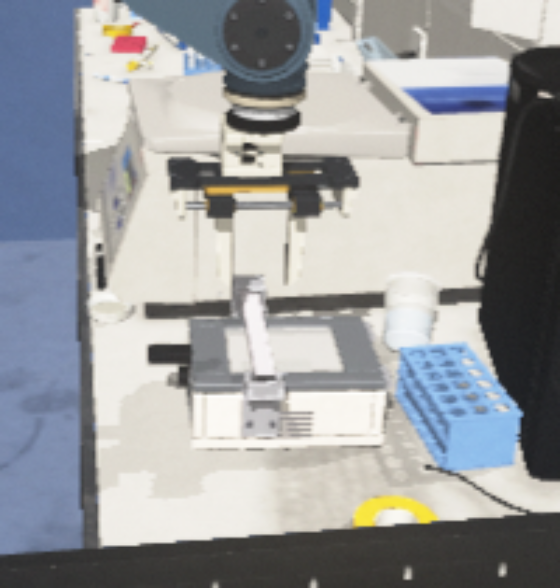

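{"fn": "carry_out", "kwargs": {
  "slide": [
    [0,0.05,0.6],
    [0,0.05,0.97],
    [0,0.05,0.97],
    [0,0.05,0.97]
  ],
  "delta_rot": [
    [0,0,0],
    [0,0,0],
    [0,0,0],
    [0,0,0]
  ]
}}

```text
clock: 4.0
position: [0.613, -0.1007, 0.1135]
tcp_rot: [0.0, 1.0, -0.029, 0.001]
wrist_force: [0.8, 0.4, -0.3]
finger_gap: 0.601
```

{"fn": "carry_out", "kwargs": {
  "slide": [
    [0,0,0],
    [0,0,0],
    [0,0,0],
    [0,0,0],
    [0,0,0]
  ],
  "delta_rot": [
    [0,0,0],
    [0,0,0],
    [0,0,0],
    [0,0,0],
    [0,0,0]
  ],
  "jaw": 1.0,
  "squeeze": 30
}}

```text
clock: 4.62
position: [0.6125, -0.1007, 0.1125]
tcp_rot: [0.0, 1.0, -0.029, -0.0]
wrist_force: [-0.1, -0.5, 0.6]
finger_gap: 0.112
```

{"fn": "carry_out", "kwargs": {
  "slide": [
    [0,0,0],
    [0,0,0]
  ],
  "delta_rot": [
    [0,0,0],
    [0,0,0]
  ]
}}

```text
clock: 4.88
position: [0.6125, -0.1007, 0.1125]
tcp_rot: [0.0, 1.0, -0.029, 0.0]
wrist_force: [-1.2, 0.8, 0.2]
finger_gap: 0.006
```

```bash
python3 - <<'E'
from h import *
import cv2
im=arm.snapshot('wrist');cv2.imwrite('pics/w3.png',im)
cv2.imwrite('pics/s3.png',cv2.resize(arm.snapshot('side')[160:270,200:330],None,fx=5,fy=5))
E
```

```text
(no output)
```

View pics/w3.png

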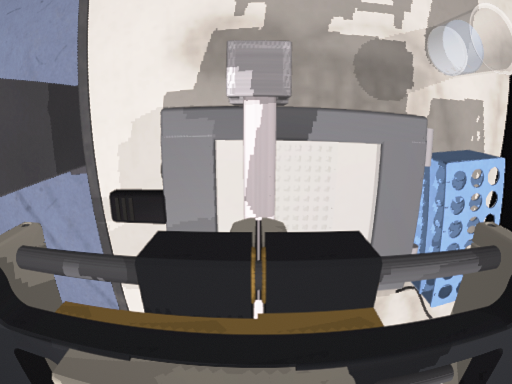

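View pics/s3.png

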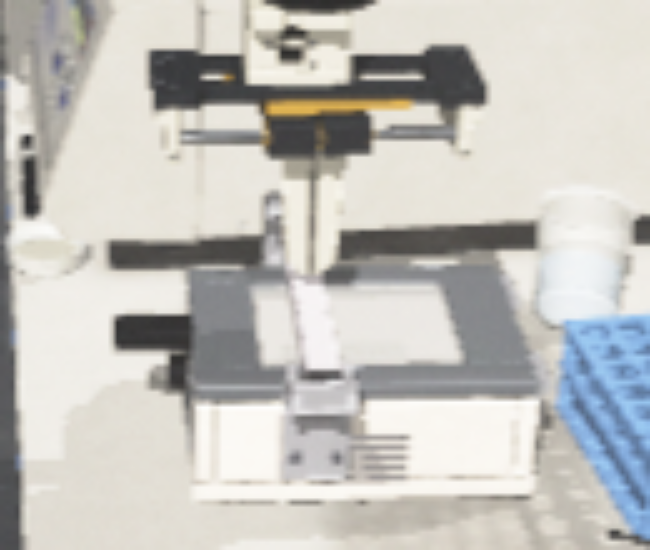

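```bash
python3 - <<'E'
from h import *
S=arm.camera_info('side');T=arm.camera_info('top')
s=arm.read_state();p=s['position'];print(p, arm.nose_length)
for dz in (0,-.006,-.025): print(dz,proj(S,p+[0,0,dz]), (proj(S,p+[0,0,dz])-[200,160])*5)
P=(.6427,-.0999,-.0576)
for q in [(-30,0,100),(-40,0,92),(-40,0,108),(-20,0,108),(-30,0,84)]: print(q,(proj(S,world(P,q))-[200,160])*5)
E
```

```text
[ 0.61248216 -0.10068355  0.11246961] 0.025
0 [[261.23132159 215.36884385]] [[306.15660795 276.84421926]]
-0.006 [[261.17218773 217.13501719]] [[305.86093867 285.67508596]]
-0.025 [[260.98666706 222.67603388]] [[304.93333528 313.38016941]]
(-30, 0, 100) [[305.33973465 293.15274034]]
(-40, 0, 92) [[288.49091707 305.12278771]]
(-40, 0, 108) [[289.17329941 281.75921369]]
(-20, 0, 108) [[322.26606173 281.12762724]]
(-30, 0, 84) [[304.56419303 316.36399293]]
```

```bash
python3 - <<'E'
from h import *
i=arm.camera_info('wrist');M=i['mount'];cam=(i['mtx'],M[:3,:3],M[:3,3])
for z in (-.1,-.06,-.03,0,.006,.025): print(z,wproj(cam,[(-.0465,-.0075,z),(.0465,-.0075,z),(-.0465,.0075,z)]).round(0).tolist())
E
python3 -c "
import cv2
a=cv2.imread('pics/w1.png');cv2.imwrite('pics/w1z.png',cv2.resize(a[200:330,60:460],None,fx=2,fy=2))"
```

```text
-0.1 [[121.0, 306.0], [397.0, 306.0], [130.0, 339.0]]
-0.06 [[156.0, 256.0], [362.0, 255.0], [160.0, 284.0]]
-0.03 [[173.0, 231.0], [345.0, 231.0], [176.0, 256.0]]
0 [[186.0, 214.0], [332.0, 214.0], [187.0, 236.0]]
0.006 [[188.0, 211.0], [330.0, 211.0], [189.0, 232.0]]
0.025 [[194.0, 203.0], [324.0, 203.0], [195.0, 223.0]]
```

View pics/w1z.png

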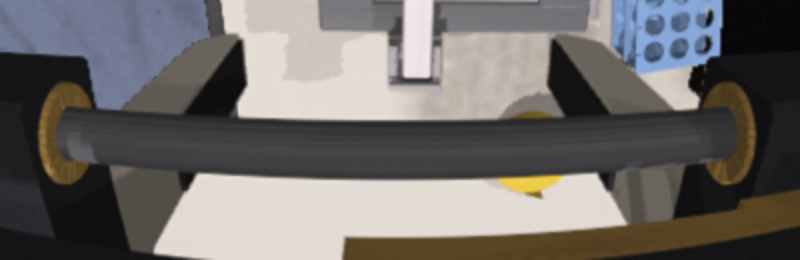

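{"fn": "carry_out", "kwargs": {
  "slide": [
    [0,0,0],
    [0,0,0],
    [0,0,0],
    [0,0,0],
    [0,0,0]
  ],
  "delta_rot": [
    [0,0,0],
    [0,0,0],
    [0,0,0],
    [0,0,0],
    [0,0,0]
  ],
  "jaw": 0.5
}}

```text
clock: 5.6
position: [0.6125, -0.1006, 0.1125]
tcp_rot: [0.0, 1.0, -0.029, -0.0]
wrist_force: [-0.4, 0.5, -0.3]
finger_gap: 0.479
```

{"fn": "carry_out", "kwargs": {
  "slide": [
    [0,0,0],
    [0,0,0.2],
    [0,0,0.35],
    [0,0,0.35],
    [0,0,0.35]
  ],
  "delta_rot": [
    [0,0,0],
    [0,0,0],
    [0,0,0],
    [0,0,0],
    [0,0,0]
  ]
}}

```text
clock: 6.22
position: [0.6125, -0.1007, 0.0985]
tcp_rot: [0.0, 1.0, -0.03, 0.0]
wrist_force: [0.3, -0.1, -0.3]
finger_gap: 0.498
```

```bash
python3 - <<'E'
from h import *
import cv2
im=arm.snapshot('wrist');cv2.imwrite('pics/w4.png',im)
cv2.imwrite('pics/s4.png',cv2.resize(arm.snapshot('side')[160:270,200:330],None,fx=5,fy=5))
S=arm.camera_info('side');s=arm.read_state();p=s['position'];print(p, s['wrist_force'])
for dz in (0,-.006,-.025): print(dz, (proj(S,p+[0,0,dz])-[200,160])*5)
E
```

```text
[ 0.61261491 -0.10068336  0.09868294] [ 0.97827961 -0.17427389 -0.14289958]
0 [[305.69687199 297.06620965]]
-0.006 [[305.4037473  305.80660216]]
-0.025 [[304.48408311 333.22915061]]
```

View pics/s4.png

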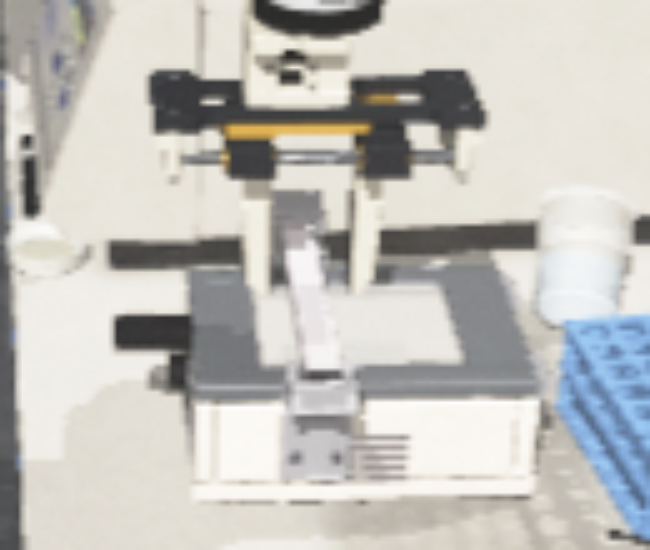

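View pics/w4.png

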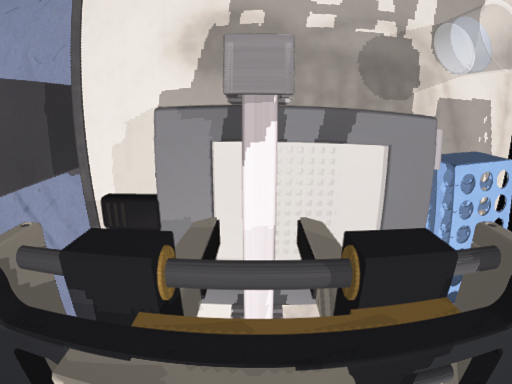

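{"fn": "carry_out", "kwargs": {
  "slide": [
    [0,0,0.12],
    [0,0,0.25],
    [0,0,0.25],
    [0,0,0.25]
  ],
  "delta_rot": [
    [0,0,0],
    [0,0,0],
    [0,0,0],
    [0,0,0]
  ]
}}

```text
clock: 6.82
position: [0.6125, -0.1007, 0.0885]
tcp_rot: [-0.0, 1.0, -0.03, -0.0]
wrist_force: [-0.3, 0.1, 0.3]
finger_gap: 0.502
```

{"fn": "carry_out", "kwargs": {
  "slide": [
    [0,0,0],
    [0,0,0],
    [0,0,0],
    [0,0,0],
    [0,0,0]
  ],
  "delta_rot": [
    [0,0,0],
    [0,0,0],
    [0,0,0],
    [0,0,0],
    [0,0,0]
  ],
  "jaw": 1.0,
  "squeeze": 30
}}

```text
clock: 7.45
position: [0.6125, -0.1007, 0.0885]
tcp_rot: [-0.0, 1.0, -0.03, 0.0]
wrist_force: [0.7, 0.2, 0.4]
finger_gap: 0.214
```

```bash
python3 - <<'E'
from h import *
import cv2
im=arm.snapshot('wrist');cv2.imwrite('pics/w5.png',im)
cv2.imwrite('pics/s5.png',cv2.resize(arm.snapshot('side')[160:270,200:330],None,fx=5,fy=5))
S=arm.camera_info('side');s=arm.read_state();p=s['position'];print(p, s['wrist_force'],s['finger_gap'])
for dz in (0,-.006,-.025): print(dz, (proj(S,p+[0,0,dz])-[200,160])*5)
E
```

```text
[ 0.61254144 -0.10066749  0.08858316] [-0.45786907 -0.55853055  1.37756691] 0.21193596770350637
0 [[305.08010978 311.74965494]]
-0.006 [[304.78945256 320.42470818]]
-0.025 [[303.87749836 347.64320004]]
```

View pics/s5.png

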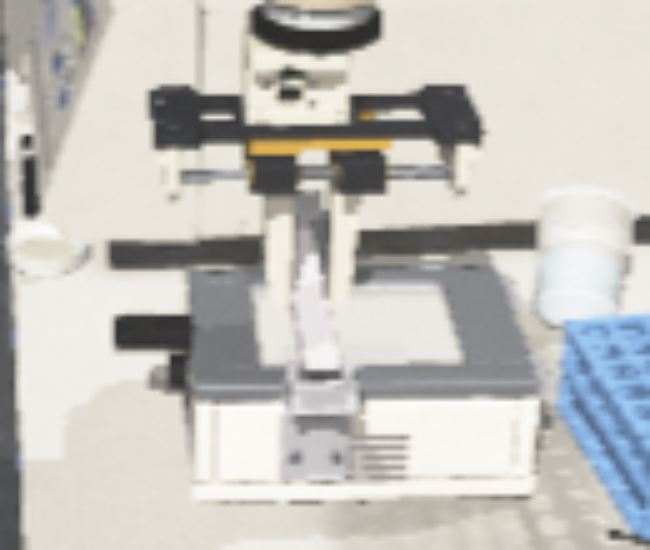

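{"fn": "carry_out", "kwargs": {
  "slide": [
    [0,0,-0.06],
    [0,0,-0.13],
    [0,0,-0.2],
    [0,0,-0.27],
    [0,0,-0.27]
  ],
  "delta_rot": [
    [-0.025,0,0],
    [-0.05,0,0],
    [-0.075,0,0],
    [-0.1,0,0],
    [-0.1,0,0]
  ]
}}

```text
clock: 8.18
position: [0.6126, -0.1002, 0.0995]
tcp_rot: [0.05, 0.998, -0.029, -0.001]
wrist_force: [0.0, 0.4, -1.4]
finger_gap: 0.212
```

```bash
python3 - <<'E'
from h import *
import cv2
im=arm.snapshot('wrist');cv2.imwrite('pics/w6.png',im)
cv2.imwrite('pics/s6.png',cv2.resize(arm.snapshot('side')[160:270,200:330],None,fx=5,fy=5))
s=arm.read_state();p=s['position'];print(p, s['wrist_force'],s['ft_torque'],s['finger_gap'])
print(rot(s['tcp_rot']).as_matrix().round(3))
E
```

```text
[ 0.61247675 -0.10053622  0.09925774] [ 0.50444569  0.15582448 -2.01390664] [-0.04058724  0.04475482 -0.00222361] 0.21355878703739423
[[ 0.998 -0.058 -0.006]
 [-0.059 -0.993 -0.1  ]
 [-0.     0.1   -0.995]]
```

View pics/s6.png

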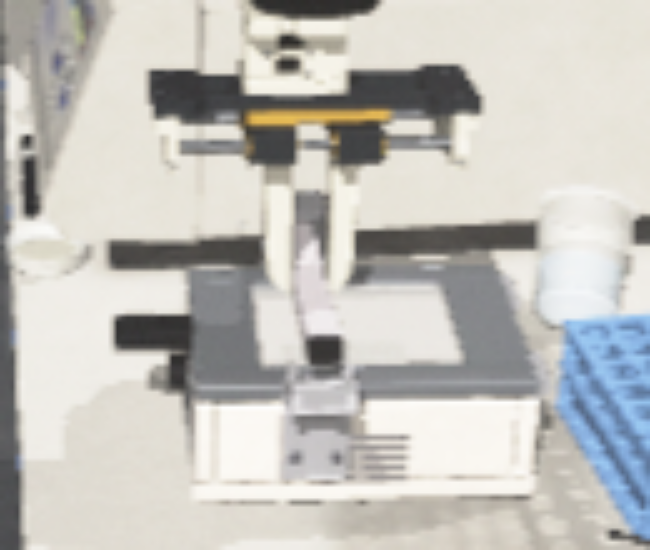

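View pics/w6.png

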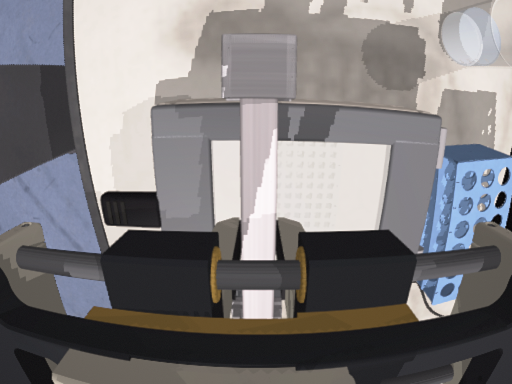

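{"fn": "carry_out", "kwargs": {
  "slide": [
    [0,0.2,0],
    [0,0.45,0],
    [0,0.75,0],
    [0,1.1,0],
    [0,1.4,0]
  ],
  "delta_rot": [
    [0,0,0],
    [0,0,0],
    [0,0,0],
    [0,0,0],
    [0,0,0]
  ]
}}

```text
clock: 8.9
position: [0.6091, -0.1575, 0.105]
tcp_rot: [0.05, 0.998, -0.03, -0.001]
wrist_force: [1.0, -0.1, -0.9]
finger_gap: 0.213
```

```bash
python3 - <<'E'
from h import *
import cv2
im=arm.snapshot('wrist');cv2.imwrite('pics/w7.png',im)
cv2.imwrite('pics/s7.png',cv2.resize(arm.snapshot('side')[160:270,200:330],None,fx=5,fy=5))
s=arm.read_state();p=s['position'];print(p, s['wrist_force'],s['ft_torque'],s['finger_gap'])
print(go([.60,-.18,.2],Rt(-.062)))
E
```

```text
[ 0.60912751 -0.1577418   0.10503245] [-0.10576605 -0.41725813 -0.94325678] [0.01133315 0.04794931 0.03903369] 0.21427495660193885
(array([-0.19,  0.8 , -2.31]), array([ 0.1  , -0.   ,  0.002]))
```

View pics/s7.png

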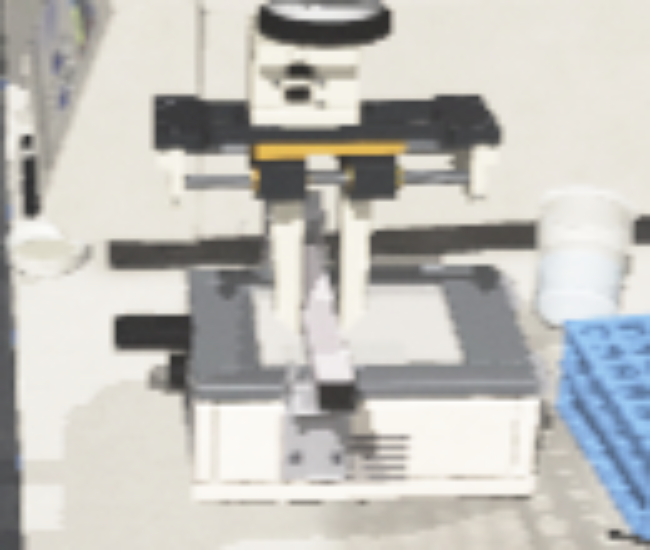

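View pics/w7.png

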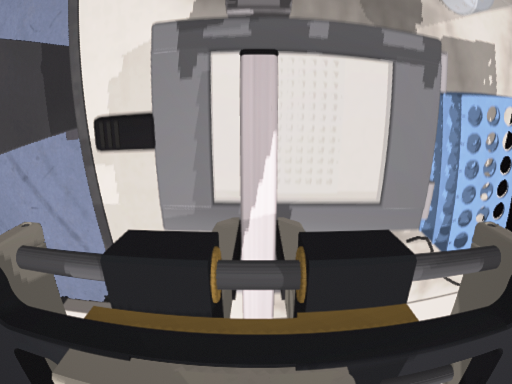

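{"fn": "carry_out", "kwargs": {
  "slide": [
    [0,0.1,-0.6],
    [0,0.3,-1.2],
    [-0.1,0.5,-1.8],
    [-0.2,0.8,-2.3],
    [-0.2,0.8,-2.3]
  ],
  "delta_rot": [
    [0,0,0],
    [0.03,0,0],
    [0.06,0,0],
    [0.1,0,0],
    [0.1,0,0]
  ]
}}

```text
clock: 9.62
position: [0.6003, -0.1794, 0.2009]
tcp_rot: [0.001, 1.0, -0.03, 0.001]
wrist_force: [0.6, 0.7, -0.7]
finger_gap: 0.21
```

```bash
python3 - <<'E'
from h import *
s=arm.read_state();p=s['position'];print(p, s['wrist_force'],s['finger_gap'])
print(go([.475,-.23,.15],Rt(-.0)));print(go([.475,-.23,.02],Rt(-.0)))
E
```

```text
[ 0.6003336  -0.17937168  0.2009232 ] [ 0.63826921  0.68894721 -0.69724594] 0.20961632580084308
(array([-3.05,  1.45,  1.27]), array([ 0.001, -0.003, -0.06 ]))
(array([-3.06,  1.45,  4.52]), array([ 0.001, -0.003, -0.06 ]))
```

{"fn": "carry_out", "kwargs": {
  "slide": [
    [-0.8,0.4,0],
    [-1.6,0.8,0],
    [-2.4,1.2,0.4],
    [-3.05,1.45,1.25],
    [-3.05,1.45,1.25]
  ],
  "delta_rot": [
    [0,0,0],
    [0,0,-0.02],
    [0,0,-0.04],
    [0,0,-0.06],
    [0,0,-0.06]
  ]
}}

```text
clock: 10.25
position: [0.4722, -0.2281, 0.1469]
tcp_rot: [-0.001, 1.0, 0.0, -0.003]
wrist_force: [0.5, -0.7, -0.6]
finger_gap: 0.207
```

```bash
python3 - <<'E'
from h import *
import cv2
im=arm.snapshot('wrist');cv2.imwrite('pics/w8.png',im)
cv2.imwrite('pics/t8.png',cv2.resize(arm.snapshot('top')[110:300,200:420],None,fx=3,fy=3))
cv2.imwrite('pics/s8.png',cv2.resize(arm.snapshot('side')[160:310,180:330],None,fx=4,fy=4))
s=arm.read_state();p=s['position'];print(p, s['wrist_force'],s['finger_gap'])
print(go([.475,-.23,.02],Rt(-.0)))
E
```

```text
[ 0.47572675 -0.22890121  0.15003043] [-0.14343917  0.61411309 -0.52831551] 0.20955683156584445
(array([-0.02,  0.03,  3.25]), array([ 0.001, -0.001,  0.001]))
```

View pics/t8.png

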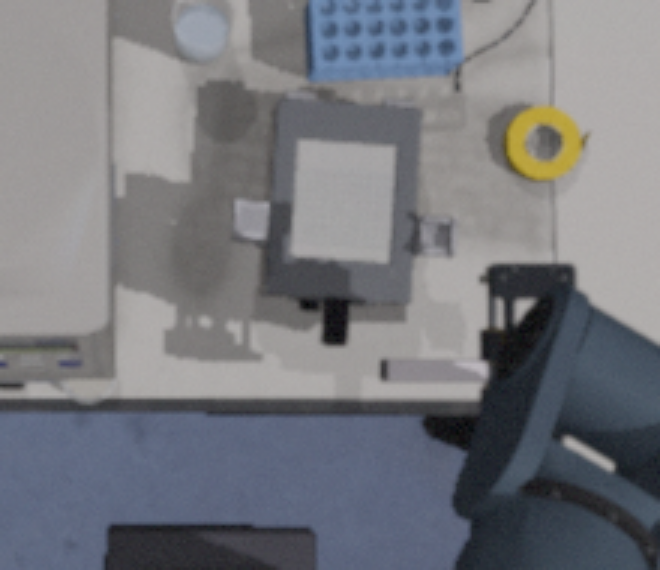

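View pics/w8.png

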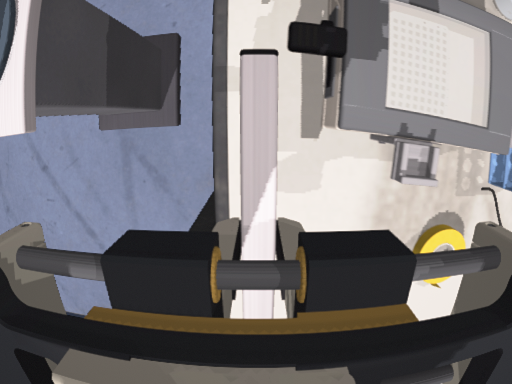

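View pics/s8.png

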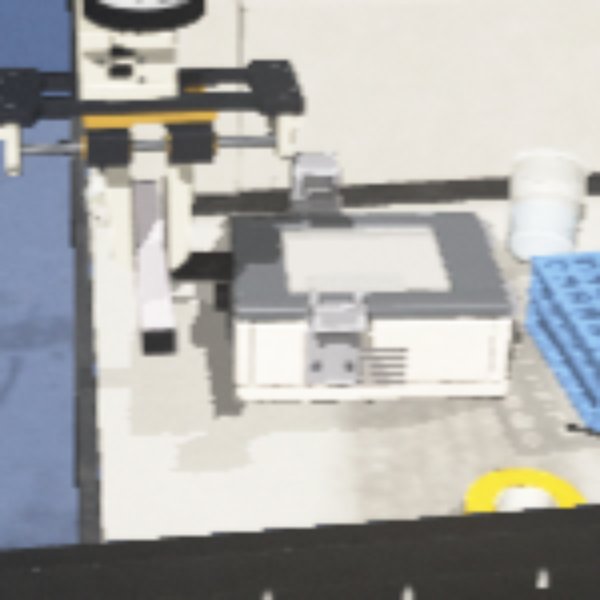

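{"fn": "carry_out", "kwargs": {
  "slide": [
    [0,0,1],
    [0,0,2],
    [0,0,2.9],
    [0,0,3.3],
    [0,0,3.3]
  ],
  "delta_rot": [
    [0,0,0],
    [0,0,0],
    [0,0,0],
    [0,0,0],
    [0,0,0]
  ]
}}

```text
clock: 11.02
position: [0.4751, -0.2289, 0.0176]
tcp_rot: [-0.0, 1.0, 0.001, -0.0]
wrist_force: [-0.2, 0.1, -0.7]
finger_gap: 0.212
```

{"fn": "carry_out", "kwargs": {
  "slide": [
    [0,0,0.1],
    [0,0,0.2],
    [0,0,0.3],
    [0,0,0.3]
  ],
  "delta_rot": [
    [0,0,0],
    [0,0,0],
    [0,0,0],
    [0,0,0]
  ]
}}

```text
clock: 11.52
position: [0.4746, -0.2291, 0.0055]
tcp_rot: [-0.0, 1.0, 0.0, -0.0]
wrist_force: [0.2, -0.2, -0.6]
finger_gap: 0.214
```

```bash
python3 - <<'E'
from h import *
import cv2
cv2.imwrite('pics/s9.png',cv2.resize(arm.snapshot('side')[180:310,180:310],None,fx=4.5,fy=4.5))
s=arm.read_state();p=s['position'];print(p, s['wrist_force'],s['finger_gap'])
E
```

```text
[ 0.47465141 -0.22916075  0.00563212] [ 0.10559975  1.47024054 -1.21856106] 0.2142629338938992
```

View pics/s9.png

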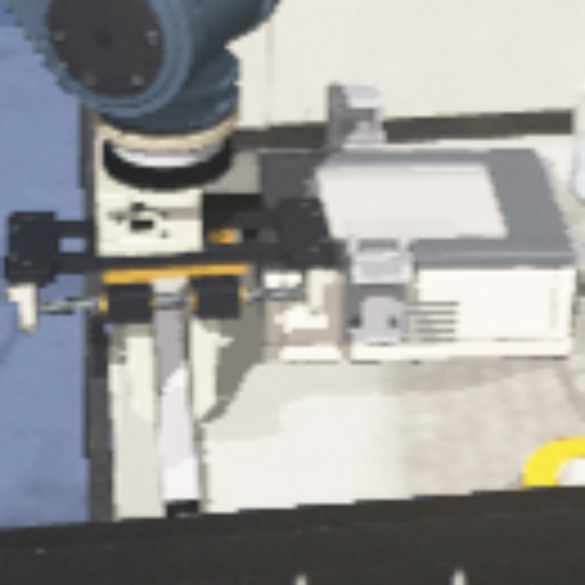

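Lower in small steps to contact.

{"fn": "carry_out", "kwargs": {
  "slide": [
    [0,0,0.05],
    [0,0,0.1],
    [0,0,0.1]
  ],
  "delta_rot": [
    [0,0,0],
    [0,0,0],
    [0,0,0]
  ]
}}

```text
clock: 11.95
position: [0.4746, -0.2291, 0.0014]
tcp_rot: [-0.0, 1.0, 0.0, -0.0]
wrist_force: [-0.3, -0.8, -1.7]
finger_gap: 0.214
```

{"fn": "carry_out", "kwargs": {
  "slide": [
    [0,0,0.03],
    [0,0,0.06],
    [0,0,0.06]
  ],
  "delta_rot": [
    [0,0,0],
    [0,0,0],
    [0,0,0]
  ]
}}

```text
clock: 12.32
position: [0.4746, -0.2291, -0.0009]
tcp_rot: [-0.0, 1.0, 0.001, -0.0]
wrist_force: [0.2, -0.1, -1.5]
finger_gap: 0.208
```

{"fn": "carry_out", "kwargs": {
  "slide": [
    [0,0,0.03],
    [0,0,0.05],
    [0,0,0.05]
  ],
  "delta_rot": [
    [0,0,0],
    [0,0,0],
    [0,0,0]
  ]
}}

```text
clock: 12.7
position: [0.4746, -0.2291, -0.0029]
tcp_rot: [-0.0, 1.0, 0.0, -0.0]
wrist_force: [-0.7, -0.1, -0.5]
finger_gap: 0.208
```

{"fn": "carry_out", "kwargs": {
  "slide": [
    [0,0,0.02],
    [0,0,0.05],
    [0,0,0.05]
  ],
  "delta_rot": [
    [0,0,0],
    [0,0,0],
    [0,0,0]
  ]
}}

```text
clock: 13.08
position: [0.4747, -0.2292, -0.0035]
tcp_rot: [0.0, 1.0, 0.001, 0.0]
wrist_force: [-6.2, 3.0, 18.2]
finger_gap: 0.212
```

{"fn": "carry_out", "kwargs": {
  "slide": [
    [0,0,-0.03],
    [0,0,-0.03],
    [0,0,-0.03],
    [0,0,-0.03],
    [0,0,-0.03]
  ],
  "delta_rot": [
    [0,0,0],
    [0,0,0],
    [0,0,0],
    [0,0,0],
    [0,0,0]
  ],
  "jaw": 0.45
}}

```text
clock: 13.7
position: [0.4746, -0.2291, -0.0037]
tcp_rot: [-0.0, 1.0, 0.001, -0.0]
wrist_force: [-0.3, 1.0, -0.2]
finger_gap: 0.547
```

{"fn": "carry_out", "kwargs": {
  "slide": [
    [0,0,-0.5],
    [0,0,-1.5],
    [0,0,-3],
    [0,0,-4.5],
    [0,0,-5]
  ],
  "delta_rot": [
    [0,0,0],
    [0,0,0],
    [0,0,0],
    [0,0,0],
    [0,0,0]
  ]
}}

```text
clock: 14.32
position: [0.4757, -0.2297, 0.2001]
tcp_rot: [0.001, 1.0, 0.001, 0.002]
wrist_force: [0.9, -0.7, -1.8]
finger_gap: 0.55
```

```bash
python3 - <<'E'
from h import *
import cv2
cv2.imwrite('pics/w10.png',arm.snapshot('wrist'))
cv2.imwrite('pics/s10.png',cv2.resize(arm.snapshot('side')[180:310,180:310],None,fx=4.5,fy=4.5))
s=arm.read_state();p=s['position'];print(p, s['wrist_force'],s['finger_gap'],s['joints'].round(2))
E
```

```text
[ 0.47557045 -0.22964511  0.19866475] [-0.62717459 -0.85229567 -0.97888327] 0.5503193953116607 [-0.54  0.32  1.72 -0.    1.09 -0.54]
```

View pics/s10.png

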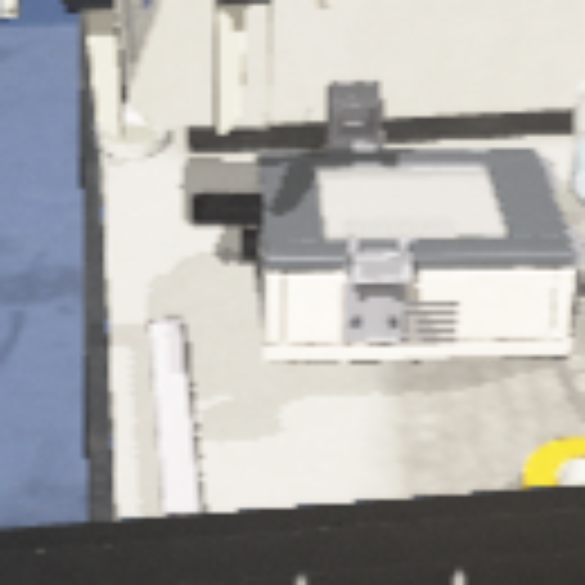

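View pics/w10.png

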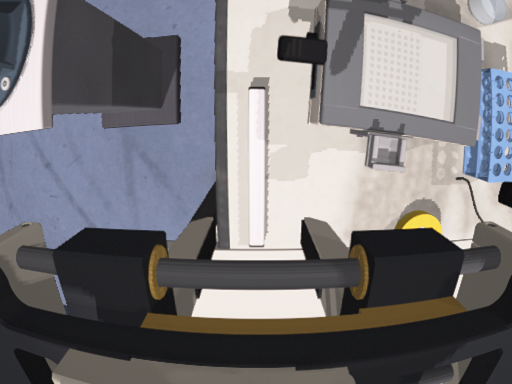

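```bash
cat >> h.py <<'E'
P=(.6427,-.0999,-.0576)
def Rp(phi_deg,yaw=P[2]):
    f=np.radians(phi_deg);z=np.array([np.cos(f),0,-np.sin(f)]);x=np.array([0,-1,0]);y=np.cross(z,x)
    return R.from_euler('z',yaw)*R.from_matrix(np.stack([x,y,z],1))
E
python3 - <<'E'
from h import *
print(go(world(P,(-178,0,170))[0],Rp(50)))
print(go(world(P,(-178,0,170))[0],Rp(90)))
E
```

```text
(array([-0.26, -3.5 ,  0.71]), array([0.533, 0.562, 1.558]))
(array([-0.26, -3.5 ,  0.71]), array([-1.000e-03, -5.000e-03,  1.629e+00]))
```

{"fn": "carry_out", "kwargs": {
  "slide": [
    [0,-0.8,-0.3],
    [0,-1.6,-0.3],
    [-0.1,-2.4,-0.3],
    [-0.2,-3,-0.3],
    [-0.26,-3.5,-0.3]
  ],
  "delta_rot": [
    [0,0,0.18],
    [0,0,0.36],
    [0,0,0.54],
    [0,0,0.72],
    [0,0,0.9]
  ]
}}

```text
clock: 15.05
position: [0.4633, -0.088, 0.2069]
tcp_rot: [0.0, 0.899, -0.437, -0.001]
wrist_force: [-0.0, 0.1, -0.5]
finger_gap: 0.552
```

```bash
python3 - <<'E'
from h import *
s=arm.read_state();print(s['position'],s['joints'].round(2))
print(go(world(P,(-178,0,190))[0],Rp(65)))
print(go(world(P,(-178,0,190))[0],Rp(50)))
E
```

```text
[ 0.46330394 -0.0880205   0.20687572] [-0.29  0.21  1.85  0.    1.08  0.62]
(array([ 0.06, -0.01,  0.42]), array([0.419, 0.159, 0.712]))
(array([ 0.06, -0.01,  0.42]), array([0.669, 0.254, 0.693]))
```

{"fn": "carry_out", "kwargs": {
  "slide": [
    [0,0,0],
    [0,0,0.1],
    [0,0,0.2],
    [0,0,0.3],
    [0.06,0,0.4]
  ],
  "delta_rot": [
    [0.09,0.03,0.14],
    [0.18,0.07,0.28],
    [0.27,0.1,0.42],
    [0.36,0.14,0.56],
    [0.42,0.16,0.7]
  ]
}}

```text
clock: 15.68
position: [0.4644, -0.091, 0.1908]
tcp_rot: [0.15, -0.674, 0.706, -0.158]
wrist_force: [0.7, -1.0, 0.8]
finger_gap: 0.549
```

```bash
python3 - <<'E'
from h import *
s=arm.read_state();print(s['position'],s['joints'].round(2))
print(go(world(P,(-178,0,160))[0],Rp(50)))
E
```

```text
[ 0.46440196 -0.09095336  0.1907687 ] [-0.38  0.05  2.17  0.28  0.52  1.03]
(array([-0.03,  0.32,  0.7 ]), array([0.258, 0.005, 0.011]))
```

{"fn": "carry_out", "kwargs": {
  "slide": [
    [0,0.1,0.1],
    [0,0.2,0.3],
    [0,0.2,0.3]
  ],
  "delta_rot": [
    [0.06,0,0],
    [0.12,0,0],
    [0.12,0,0]
  ],
  "jaw": 0.5
}}

```text
clock: 16.05
position: [0.4619, -0.0906, 0.1761]
tcp_rot: [0.189, -0.666, 0.694, -0.199]
wrist_force: [-0.6, -0.2, -0.1]
finger_gap: 0.499
```

```bash
python3 - <<'E'
from h import *
import cv2
s=arm.read_state();im=arm.snapshot('wrist')
cam=wcam(s)
for u in wproj(cam,world(P,[(-147,13,85),(-147,-13,85),(-100,13,85),(-100,-13,85),(-130,0,85),(-100,75,84),(-100,-75,84)])): cv2.circle(im,tuple(int(v) for v in u.round()),2,(0,0,255),-1)
cv2.imwrite('pics/w11.png',im)
print(s['position'],s['joints'].round(2),s['finger_gap'],np.degrees(np.arcsin(-rot(s['tcp_rot']).as_matrix()[2,2])))
for f in (55,58,): print(go(world(P,(-120,0,72))[0],Rp(f)))
cv2.imwrite('pics/s11.png',cv2.resize(arm.snapshot('side')[130:260,170:320],None,fx=4.5,fy=4.5))
E
```

```text
[ 0.46188656 -0.0906244   0.17611688] [-0.41  0.05  2.27  0.57  0.36  0.71] 0.4989568998852609 58.14868485178
(array([-0.02,  0.11,  3.03]), array([0.054, 0.007, 0.015]))
(array([-0.02,  0.11,  3.03]), array([0.002, 0.006, 0.015]))
```

View pics/w11.png

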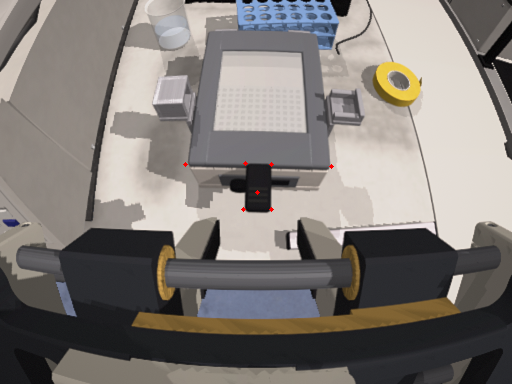

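View pics/s11.png

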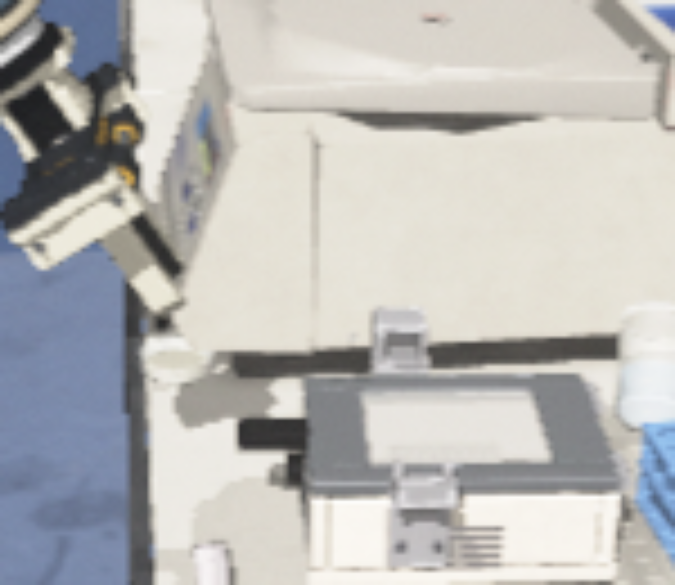

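```bash
python3 - <<'E'
from h import *
print(go(world(P,(-124.2,0,68.7))[0],Rp(58)))
print(go(world(P,(-140,0,94))[0],Rp(58)))
E
```

```text
(array([-0.02,  0.27,  3.05]), array([0.   , 0.006, 0.016]))
(array([-0.03,  0.27,  2.3 ]), array([0.   , 0.006, 0.016]))
```

{"fn": "carry_out", "kwargs": {
  "slide": [
    [0,0.1,0.7],
    [0,0.2,1.3],
    [0,0.25,1.8],
    [-0.02,0.27,2.2],
    [-0.02,0.27,2.2]
  ],
  "delta_rot": [
    [0,0,0],
    [0,0,0],
    [0,0.006,0.016],
    [0,0.006,0.016],
    [0,0.006,0.016]
  ]
}}

```text
clock: 16.77
position: [0.5016, -0.0916, 0.0973]
tcp_rot: [0.19, -0.66, 0.699, -0.2]
wrist_force: [0.4, 0.1, 0.8]
finger_gap: 0.5
```

```bash
python3 - <<'E'
from h import *
import cv2
s=arm.read_state();im=arm.snapshot('wrist')
cv2.imwrite('pics/w12.png',im)
print(s['position'],s['joints'].round(2),s['wrist_force'])
print(go(world(P,(-124.2,0,68.7))[0],Rp(58)))
cv2.imwrite('pics/s12.png',cv2.resize(arm.snapshot('side')[160:260,190:310],None,fx=5,fy=5))
E
```

```text
[ 0.50160294 -0.09161586  0.09732224] [-0.36  0.3   2.24  1.2   0.17  0.11] [0.37751162 0.08262124 0.78789898]
(array([0.  , 0.02, 0.85]), array([-0.001,  0.001,  0.   ]))
```

View pics/w12.png

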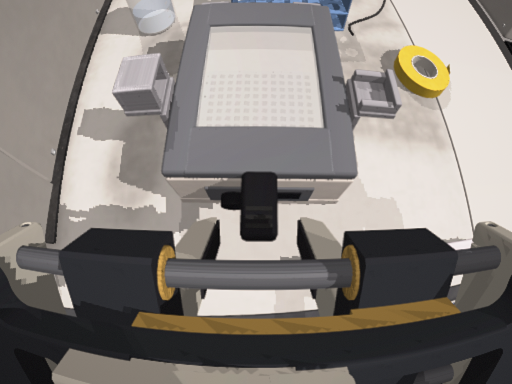

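View pics/s12.png

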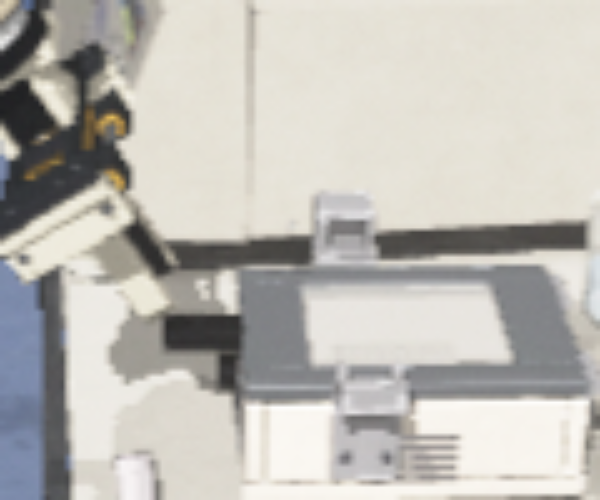

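```bash
python3 - <<'E'
from h import *
print(go(world(P,(-135,0,112))[0],Rp(75)))
E
```

```text
(array([-0.  , -0.32, -0.2 ]), array([-0.299,  0.001,  0.001]))
```

{"fn": "carry_out", "kwargs": {
  "slide": [
    [0,-0.1,-0.2],
    [0,-0.3,-0.2],
    [0,-0.32,-0.2],
    [0,-0.32,-0.2]
  ],
  "delta_rot": [
    [-0.08,0,0],
    [-0.2,0,0],
    [-0.3,0,0],
    [-0.3,0,0]
  ]
}}

```text
clock: 17.38
position: [0.5075, -0.0922, 0.1122]
tcp_rot: [0.091, -0.681, 0.721, -0.096]
wrist_force: [-0.1, 0.5, -1.1]
finger_gap: 0.496
```

```bash
python3 - <<'E'
from h import *
s=arm.read_state()
print(s['position'],s['joints'].round(2),s['wrist_force'])
print(go(world(P,(-127,0,67))[0],Rp(75)))
E
```

```text
[ 0.50749604 -0.09222603  0.11215639] [-0.31  0.32  2.02  0.13  0.55  1.22] [-0.14666939  0.53814149 -1.14493393]
(array([-0.  ,  0.09,  1.14]), array([-0.004,  0.001,  0.   ]))
```

{"fn": "carry_out", "kwargs": {
  "slide": [
    [0,0.03,0.3],
    [0,0.06,0.6],
    [0,0.09,0.9],
    [0,0.09,1.13],
    [0,0.09,1.13]
  ],
  "delta_rot": [
    [0,0,0],
    [0,0,0],
    [0,0,0],
    [0,0,0],
    [0,0,0]
  ]
}}

```text
clock: 18.0
position: [0.5162, -0.0907, 0.0655]
tcp_rot: [0.094, -0.681, 0.72, -0.095]
wrist_force: [-0.5, 0.4, 0.1]
finger_gap: 0.498
```

```bash
python3 - <<'E'
from h import *
import cv2
s=arm.read_state();im=arm.snapshot('wrist')
cv2.imwrite('pics/w13.png',im)
print(s['position'],s['joints'].round(2),s['wrist_force'])
cv2.imwrite('pics/s13.png',cv2.resize(arm.snapshot('side')[160:260,190:310],None,fx=5,fy=5))
E
```

```text
[ 0.51617139 -0.09065942  0.06551516] [-0.3   0.42  2.03  0.17  0.44  1.18] [-0.46302534  0.42502575  0.13041223]
```

View pics/w13.png

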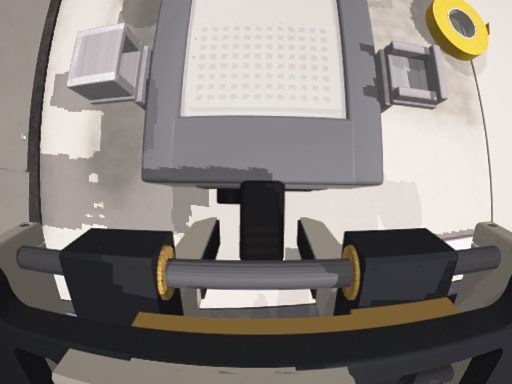

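View pics/s13.png

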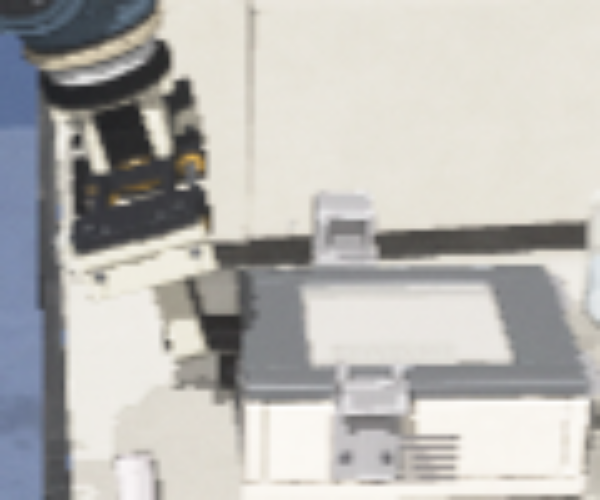

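{"fn": "carry_out", "kwargs": {
  "slide": [
    [0.05,0,0],
    [0.05,0,0],
    [0.05,0,0],
    [0.05,0,0],
    [0.05,0,0]
  ],
  "delta_rot": [
    [0,0,0],
    [0,0,0],
    [0,0,0],
    [0,0,0],
    [0,0,0]
  ],
  "jaw": 1.0,
  "squeeze": 25
}}

```text
clock: 18.73
position: [0.5166, -0.0927, 0.0667]
tcp_rot: [0.095, -0.681, 0.72, -0.095]
wrist_force: [-1.6, 3.8, 4.2]
finger_gap: 0.276
```

```bash
python3 - <<'E'
from h import *
s=arm.read_state()
print(s['position'],s['finger_gap'],s['wrist_force'])
# TCP in lid frame
Rl=R.from_euler('z',P[2]); H=world(P,(100,0,78))[0]
c=Rl.inv().apply(s['position']-H); print('rel hinge',c)
for th in (10,20,30,40,50,60,62,64):
    t=np.radians(th); p=H+Rl.apply(R.from_euler('y',t).apply(c))
    print(th,*go(p,Rp(75+40*th/60)))
E
```

```text
[ 0.51660259 -0.09273346  0.06667448] 0.2762394267878543 [-1.58423099  3.78444758  4.20055528]
rel hinge [-2.26300856e-01 -1.04535736e-04 -1.13255199e-02]
10 [-0.01 -0.3  -0.94] [-0.124  0.007  0.002]
20 [-0.01 -0.76 -1.82] [-0.24   0.007  0.003]
30 [-0.02 -1.36 -2.6 ] [-0.357  0.006  0.003]
40 [-0.02 -2.09 -3.27] [-0.473  0.006  0.004]
50 [-0.02 -2.92 -3.79] [-0.59   0.006  0.004]
60 [-0.02 -3.83 -4.17] [-0.706  0.006  0.004]
62 [-0.02 -4.02 -4.23] [-0.729  0.006  0.004]
64 [-0.02 -4.21 -4.28] [-0.752  0.006  0.004]
```

```bash
cat >> h.py <<'E'
def lidpose(th,phi,s=.0115,r=.229):
    Rl=R.from_euler('z',P[2]); H=world(P,(100,0,78))[0]
    p=H+Rl.apply(R.from_euler('y',np.radians(th)).apply([-r,0,0]))
    Rw=Rp(phi); return p+Rw.apply([0,0,s]),Rw
E
python3 - <<'E'
from h import *
for th in (0,6,12,18,24,30): print(th,*go(*lidpose(th,75+40*th/60)))
E
```

```text
0 [-0.   -0.01 -0.  ] [-0.008  0.007  0.002]
6 [-0.01 -0.18 -0.57] [-0.078  0.007  0.002]
12 [-0.01 -0.41 -1.12] [-0.147  0.007  0.002]
18 [-0.01 -0.69 -1.64] [-0.217  0.007  0.003]
24 [-0.02 -1.03 -2.13] [-0.287  0.007  0.003]
30 [-0.02 -1.41 -2.58] [-0.357  0.006  0.003]
```

{"fn": "carry_out", "kwargs": {
  "slide": [
    [0,-0.18,-0.57],
    [0,-0.41,-1.12],
    [0,-0.69,-1.64],
    [0,-1.03,-2.13],
    [0,-1.41,-2.58]
  ],
  "delta_rot": [
    [-0.07,0,0],
    [-0.14,0,0],
    [-0.21,0,0],
    [-0.28,0,0],
    [-0.35,0,0]
  ]
}}

```text
clock: 19.35
position: [0.5426, -0.0945, 0.1806]
tcp_rot: [-0.027, -0.687, 0.725, 0.033]
wrist_force: [7.1, 2.5, -12.3]
finger_gap: 0.277
```

```bash
python3 - <<'E'
from h import *
import cv2
s=arm.read_state()
print(s['position'],s['finger_gap'],s['wrist_force'],s['joints'].round(2))
for th in (30,36,42,48,54,60,61,62): print(th,*go(*lidpose(th,75+40*th/60)))
cv2.imwrite('pics/s14.png',cv2.resize(arm.snapshot('side')[110:260,170:330],None,fx=4,fy=4))
E
```

```text
[ 0.54258144 -0.09452156  0.18057305] 0.2768153635743501 [  7.1453877    2.53297491 -12.34201047] [-0.25  0.43  1.62 -0.01  1.18  1.38]
30 [-0.01 -0.02 -0.01] [-0.002  0.006  0.004]
36 [-0.01 -0.28 -0.54] [-0.071  0.006  0.004]
42 [-0.01 -0.6  -1.04] [-0.141  0.006  0.005]
48 [-0.02 -0.97 -1.5 ] [-0.211  0.006  0.005]
54 [-0.02 -1.38 -1.92] [-0.281  0.006  0.005]
60 [-0.02 -1.83 -2.3 ] [-0.351  0.006  0.005]
61 [-0.02 -1.91 -2.36] [-0.362  0.006  0.005]
62 [-0.02 -1.99 -2.41] [-0.374  0.006  0.005]
```

View pics/s14.png

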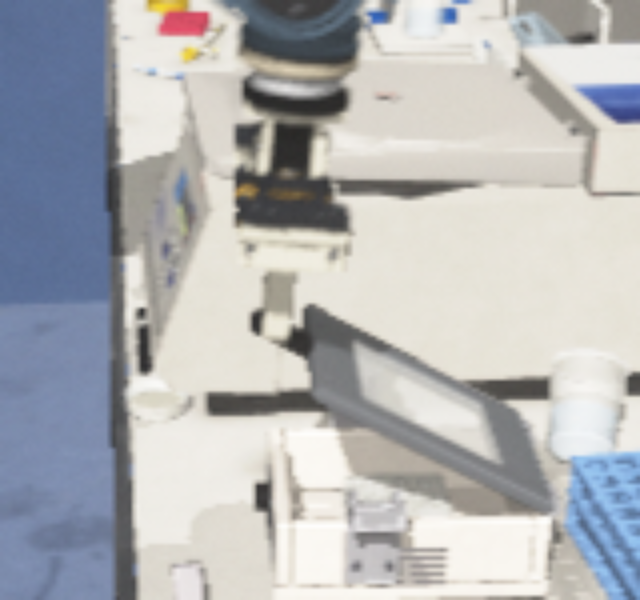

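{"fn": "carry_out", "kwargs": {
  "slide": [
    [0,-0.28,-0.54],
    [0,-0.6,-1.04],
    [0,-0.97,-1.5],
    [-0.01,-1.38,-1.92],
    [-0.02,-1.83,-2.3]
  ],
  "delta_rot": [
    [-0.07,0,0],
    [-0.14,0,0],
    [-0.21,0,0],
    [-0.28,0,0],
    [-0.35,0,0]
  ]
}}

```text
clock: 20.02
position: [0.6235, -0.0999, 0.2657]
tcp_rot: [-0.147, -0.672, 0.709, 0.158]
wrist_force: [-0.2, -7.7, -13.1]
finger_gap: 0.273
```

```bash
python3 - <<'E'
from h import *
import cv2
s=arm.read_state()
print(s['position'],s['finger_gap'],s['wrist_force'],s['joints'].round(2))
for th in (58,60,62): print(th,*go(*lidpose(th,75+40*th/60)))
cv2.imwrite('pics/s15.png',cv2.resize(arm.snapshot('side')[80:270,170:330],None,fx=3.1,fy=3.1))
E
```

```text
[ 0.6234869  -0.09992726  0.26567508] 0.2727665016899323 [ -0.1744682   -7.74968915 -13.06474222] [-0.21  0.72  0.98 -0.06  1.87  1.41]
58 [-0.03  0.11  0.16] [0.022 0.003 0.005]
60 [-0.03  0.01 -0.  ] [-0.001  0.003  0.005]
62 [-0.03 -0.1  -0.16] [-0.025  0.003  0.005]
```

View pics/s15.png

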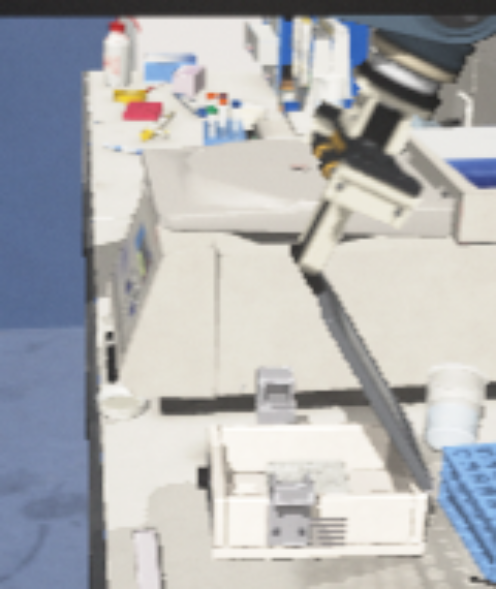

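{"fn": "carry_out", "kwargs": {
  "slide": [
    [0,0,0],
    [0,0,0],
    [0,0,0],
    [0,0,0],
    [0,0,0]
  ],
  "delta_rot": [
    [0,0,0],
    [0,0,0],
    [0,0,0],
    [0,0,0],
    [0,0,0]
  ],
  "jaw": 0.4
}}

```text
clock: 20.7
position: [0.6235, -0.099, 0.2669]
tcp_rot: [-0.145, -0.672, 0.709, 0.157]
wrist_force: [-0.1, 0.9, -0.8]
finger_gap: 0.6
```

{"fn": "carry_out", "kwargs": {
  "slide": [
    [0,0,-0.3],
    [0,0,-0.8],
    [0,0,-1.4],
    [0,0,-2],
    [0,0,-2]
  ],
  "delta_rot": [
    [0,0,0],
    [0,0,0],
    [0,0,0],
    [0,0,0],
    [0,0,0]
  ]
}}

```text
clock: 21.32
position: [0.6577, -0.1013, 0.3408]
tcp_rot: [-0.144, -0.673, 0.709, 0.156]
wrist_force: [0.7, -0.1, -0.6]
finger_gap: 0.602
```

```bash
python3 - <<'E'
from h import *
import cv2
s=arm.read_state()
print(s['position'],s['finger_gap'],s['wrist_force'],s['joints'].round(2))
im=arm.snapshot('side').copy();S=arm.camera_info('side')
T=arm.camera_info('top');it=arm.snapshot('top').copy()
sx=4;crop=im[130:260,190:320];c=cv2.resize(crop,None,fx=4.5,fy=4.5)
H=world(P,(100,0,78))[0];Rl=R.from_euler('z',P[2])
for th,col in ((53,(255,0,0)),(60,(0,0,255)),(67,(0,160,0))):
    for q in [(-.247,.013,.007),(-.247,-.013,.007),(-.247,-.013,-.007),(-.2,.075,.006),(-.2,-.075,.006)]:
        p=H+Rl.apply(R.from_euler('y',np.radians(th)).apply(q))
        u=(proj(S,p)[0]-[190,130])*4.5;cv2.circle(c,tuple(int(v) for v in u),2,col,-1)
cv2.imwrite('pics/s16.png',c)
cv2.imwrite('pics/w16.png',arm.snapshot('wrist'))
E
```

```text
[ 0.65774144 -0.1013231   0.3408295 ] 0.6016770783251106 [ 0.67117269 -0.08478204 -0.62564048] [-0.2   0.78  0.7  -0.06  2.08  1.41]
```

View pics/s16.png

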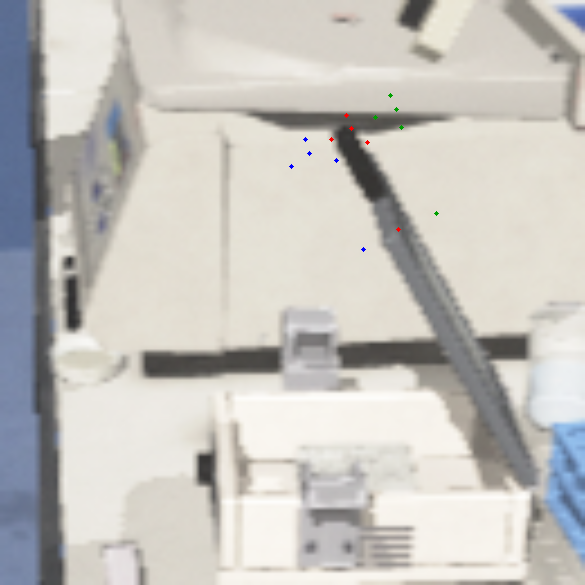

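View pics/w16.png

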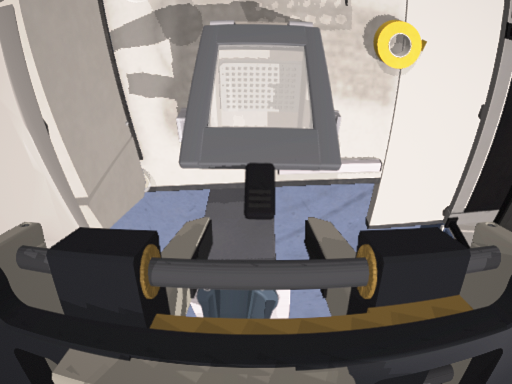

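```bash
python3 - <<'E'
from h import *
import cv2
from scipy.optimize import minimize_scalar
s=arm.read_state();cam=wcam(s)
H=world(P,(100,0,78))[0];Rl=R.from_euler('z',P[2])
pts=[((246,218),(-.247,.013,.007)),((273,218),(-.247,-.013,.007)),((183,160),(-.2,.075,.006)),((338,160),(-.2,-.075,.006)),((204,28),(0,.075,.006)),((321,28),(0,-.075,.006))]
def f(th):
    p=np.array([H+Rl.apply(R.from_euler('y',np.radians(th)).apply(q)) for _,q in pts]);return wproj(cam,p)-np.array([u for u,_ in pts])
r=minimize_scalar(lambda t:np.abs(f(t)).sum(),bounds=(45,75),method='bounded');print(r.x);
for t in (53,60,67): print(t,f(t).round(1).tolist())
print(s['qvel'].round(3),s['wrist_force'])
cv2.imwrite('pics/t17.png',cv2.resize(arm.snapshot('top')[110:260,180:420],None,fx=3,fy=3))
E
```

```text
57.716914725569914
53 [[-2.6, 4.8], [-0.9, 5.0], [-2.4, 13.6], [-2.3, 14.5], [-4.3, -4.0], [-2.4, -3.5]]
60 [[-4.4, -3.6], [0.8, -3.4], [-8.8, 3.1], [4.1, 4.0], [-4.2, -4.3], [-2.4, -3.8]]
67 [[-6.5, -19.3], [2.8, -19.1], [-15.8, -12.4], [11.1, -11.4], [-4.1, -4.7], [-2.5, -4.1]]
[-0.001  0.     0.007 -0.     0.002  0.001] [-0.04206868 -1.00200442  0.12788403]
```

View pics/t17.png

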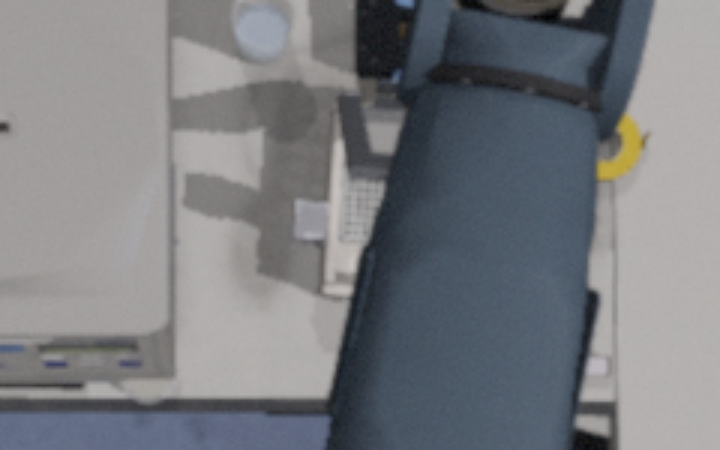

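```bash
python3 -c "
from station import arm
print(arm.finish_job())"
```

```text
the job is handed in; nothing more can be done
None
```

I handed the job in at about 21.5 s of the 69 s. The bar lies flat on the bench in front of and to the right of the chamber, and the lid stands open at about 60°. The hand-in gave no verdict.

- **Bar:** I tilted its right end up about 20 mm, drew it out of the left pocket and lowered it to touch the bench at about 18 N before letting go. The pictures then showed it lying flat with the lid still closed.
- **Lid:** I gripped the tab and followed the hinge arc to 60°. After letting go and backing off about 80 mm, the wrist picture gave about 58° and the side picture about 60°, both inside the ±7° limit. The force reading was near zero and the joints were still.
- **Other objects:** The arm never went near the dish, beaker, tape roll or pen. The beaker, dish and tape roll looked unmoved in the later pictures; I did not check the pen closely.

- **Disagreement:** `arm.nose_length` says the fingertips are 25 mm ahead of the TCP. The pictures and the contact heights put them at about the TCP itself. Because of this my first grip closed just above the bar without touching it, and I repeated it lower down.
- **Change of approach:** I made the tab approach steeper, about 75° below horizontal instead of 58°, because joint 5 was nearing its limit.

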